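# Put the front-door key away in the hall drawer

## Robot

A 7-joint arm with a two-finger parallel gripper is mounted at the origin on the work surface. World frame = base frame: x ahead of the robot, y to its left, z up, the work surface at z = 0. Lengths are in m, angles in rad, forces in N, time in s.
With the tool pointing down it reaches from about 0.4 to 0.875 m from the base axis. Payload 19.3 kg.
Tool frame: the origin (TCP) lies midway between the tips of the shut fingers; the grasp point (between the pads) lies 19 mm behind it (bot.tcp_to_grasp is the distance from the TCP to the grasp point, in m); z points along the fingers, y is the direction in which the jaws open and shut (so a half turn about z gives the same grasp; the last joint's range is limited). The gripper opens to 85 mm and grips with 20 to 120 N. Pads are 22 mm wide; open, the fingers measure 114 mm over their backs; the gripper's body (76 mm by 85 mm) begins 54 mm behind the grasp point. The pads swing forward as they close: fully open they stand 13 mm farther back than shut.
Start: joints at [-1.362, 0.521, -0.036, 1.599, 0.021, 1.021, -0.113], TCP at [0.172, 0.601, 0.231] pointing down, gripper open.
Joint ranges: [-2.91, 2.91], [-0.3, 2.13], [-1.5, 1.42], [0.17, 2.43], [-1.26, 4.41], [0.16, 1.93], [-2.52, 2.52]. Speed limits (rad/s): [1.89, 1.89, 2.39, 2.39, 3.01, 3.01, 3.01].

## Interface

Orientations are given as [roll, pitch, yaw] about the fixed x, y, z axes, in that order (R = Rz(yaw) Ry(pitch) Rx(roll)).
In Python, from workcell import bot gives the robot as it stands. The module is installed in compiled form; this text tells all that it offers.
- The arm moves only by the tool drive_tool, never from a script. Its argument "series" is a list of rows, each a list of 5 numbers: the opening in per cent of the stroke, from 0 (shut) to 100 (fully open), then the shift along the world's x, y, z in m, then the turn about the world's z in rad. A call has 1 to 12 rows; each row shifts and turns the pose as measured when the row begins; what a row does not reach is not made up. A row lasts 1/10 s, in which the tool goes at most 50 mm and 8.59 degrees, less where a joint would pass 70% of its speed; a pose out of reach is approached as far as the arm can. A call with a gripper value outside its range is refused whole. The fingers move at their own pace and stop on an object; "newtons" is the grip in N (left out, the last holds). Time passes only in rows, so rows that do not move let the fingers close. It gives the time, the measured TCP pose, the force and the opening at its end, in the units of the state.
- bot.observe(): the state, without advancing time (a new reading comes with each control period).
- bot.grab_frame(name): name is "scene" or "top" or "wrist"; returns the picture (400x640x3 uint8, red, green, blue); there is no depth.
- bot.camera_info(name): a dict with "fx", "fy", "cx", "cy" (pixels), "cam_to_world" (4x4, takes a point from camera to world coordinates). Camera axes: x right, y down, z forward; pixel columns grow to the right and rows downward; lengths in m; the calibration is good to about 2 mm. The wrist camera is an equidistant fisheye: a pixel r from the principal point sees the ray r / f radians off the axis. A picture is of the moment at which its call begins: read the wrist's pose just before it. camera_info takes no time and is no camera call; for the wrist camera it gives the pose at the moment of the call.
- bot.job_done(): hands the job in, once; it reports no verdict.
Trained networks look in the newest picture that a camera, given by its name, has taken for a name from the list of things; names that differ only in an ending like _2 or _b are one class to them, and where a whole thing is asked for, a point or a joint stands for the part that bears it (a point fixed in the world has none). Each returns a list of dicts, best first, with "conf" (0 to 1); they miss things now and then, are a little off and sometimes report something else, mostly with a low value. They report only what shows in the picture. A call takes as long as a camera call. They do not tell look-alikes from the thing itself.
- bot.masks_of(camera, target): "mask" (400x640 bool, what is visible of it) and "point" ([column, row] in pixels, amid what is visible of it).
The state is a dict: "clock": time; "qpos": joint angles; "qd": joint speeds; "joint_efforts": joint torques, N m; "position": TCP position; "tool_rot": TCP orientation; "force": force on the tool from outside, world axes, zero at the start; "moment": the same for the moment, N m; "grip_width": finger opening in m.
Only numpy, scipy, OpenCV 4.12 (cv2) and the standard library are available. Lean on these libraries where they do the work, as an engineer would, in place of code of your own. Each camera call takes 0.05 s, during which the arm holds its last target.

## Task

Put the covered door key away: pull the top drawer of the little two-drawer unit well open by its handle, lay the key flat in the narrower of the drawer's two bays and let go of it, then push the drawer fully shut. Leave the lower drawer shut and do not disturb the organiser, the doorstop or the paperweight.

Things in the scene. Friction and masses are not known exactly. Their poses are not given: they have to be found in the camera images.
- unit_front (a point): Fixed pale wooden two-drawer unit, 230 deep (x) x 264 wide (y) x 150 high mm. This point: middle of the front edge of its top board, 150 mm above the table; the shut drawer fronts stand 15 mm ahead of it. Its front looks to its own -x (towards the robot, give or take 0.16 rad of yaw); +x runs into the unit, z up. The two drawers lie one above the other.
- top_drawer (a joint): Opening of the top drawer in m: 0 shut, grows as it slides out along the unit's -x, stop at 0.14. May start up to 0.015 ajar; slides with 1.2 N of friction plus 4 N per m/s and stays where it is left. A low partition, 5 mm thick and 22 mm high, splits it lengthwise into a bay 85 mm wide (+y side) and one 134 mm wide. Its other walls stand 37 mm above its floor, the front panel 56 mm.
- top_handle (a point): Handle of the top drawer, moving with it: a level round steel bar, 11 mm thick, 121 mm long along y, its axis 42 mm in front of the drawer's front panel (36 mm free gap), on two 9 mm posts 50 mm either side of its middle. This point: middle of the bar, 115 mm above the table, 35 mm below the unit's top; axes as the unit's. The lower drawer has the same handle 64 mm below.
- low_drawer (a joint): Opening of the lower drawer in m: 0 shut; it must stay shut.
- bay (a point): Point on the floor of the top drawer's narrower bay, moving with the drawer: midway across its 85 mm width, 70 mm behind the inside of the drawer's front, 80 mm above the table; axes as the unit's. The bay runs from x = -70 to +120 mm from here. The unit's top is 70 mm above the bay floor; with the drawer open by d mm its front edge lies d - 75 mm behind this point.
- key: Door key lying flat on the table, its head in a hard purple silicone cover 34 (x) x 26 (y) x 9 mm high; a flat silver blade 9 mm wide and 4 mm thick, 2.5 mm off the table, reaches 60 mm from the origin along +x. Origin: centre of the cover's underside; z up. 20 to 42 g. Starts on either side of the table, lying more or less along the world's y.
- organiser: Bystander: clear plastic pill-style organiser, 62 (x) x 116 (y) x 28 mm high, eight small lidded compartments. Origin: centre of its underside.
- doorstop: Bystander: red plastic doorstop wedge, 36 (x) x 104 (y) mm, 30 mm high at its thick -y end. Origin: centre of its underside.
- paperweight: Bystander: glass paperweight, a sphere 68 mm across with a flat foot, 60 mm high. Origin: centre of its foot.
Things that resemble listed ones, but are neither listed nor needed, are in the scene too. Of the things like the key, leave any that is green or orange; of the rest the larger one is meant.

How it is judged:
By the outcome, as a careful person would: the job done as asked, in the order asked, and still so for the second after the job is handed in, with the robot touching nothing.
It also fails if it takes over 64 s, if anything falls off the work surface, if the arm or the gripper's body presses on something with over 40 N, if the wrist force passes 120 N, or if a joint passes its speed limit or range.

## Working session

There is one attempt and no reset: what is moved stays moved. The work goes in short steps, Python scripts to look and compute and a tool call to move; the robot and the scene stay as the last step left them, time stands still between calls to the robot, and variables do not carry over. Pictures are saved under pics/ and viewed, and the job is handed in when it is done.

Besides the shell and the picture viewer there is one more tool, called after ">>>" as name([rows], argument=value, ...), one row to a line, values as JSON. drive_tool: Moves the arm, as the interface text tells. Its arguments: {"type":"object","properties":{"series":{"type":"array","items":{"type":"array","items":{"type":"number"}}},"newtons":{"type":"number"}},"required":["series"]}

```bash
mkdir -p pics; cat > h.py <<'E'
import numpy as np,cv2
from workcell import bot
def save(n,im): cv2.imwrite('pics/'+n+'.png',im[:,:,::-1])
def ray(info,px,fish=False):
    M=np.array(info['cam_to_world']);x=(px[0]-info['cx'])/info['fx'];y=(px[1]-info['cy'])/info['fy']
    if fish:
        r=np.hypot(x,y); d=np.array([np.sin(r)*x/max(r,1e-9),np.sin(r)*y/max(r,1e-9),np.cos(r)])
    else: d=np.array([x,y,1.])
    return M[:3,3],M[:3,:3]@d
def atz(info,px,z,fish=False):
    o,d=ray(info,px,fish); return o+d*(z-o[2])/d[2]
def proj(info,p,fish=False):
    M=np.array(info['cam_to_world']);c=M[:3,:3].T@(np.array(p)-M[:3,3])
    if fish:
        r=np.hypot(c[0],c[1]);t=np.arctan2(r,c[2]);return np.array([info['cx']+info['fx']*t*c[0]/r,info['cy']+info['fy']*t*c[1]/r])
    return np.array([info['cx']+info['fx']*c[0]/c[2],info['cy']+info['fy']*c[1]/c[2]])
E
python3 - <<'E'
from h import *
s=bot.observe();print({k:np.round(v,3) for k,v in s.items()})
for c in ['scene','top']:
    save(c+'0',bot.grab_frame(c)); print(c,{k:np.round(v,3) for k,v in bot.camera_info(c).items()})
    i=bot.camera_info(c)
    for t in ['key','organiser','doorstop','paperweight','top_handle','top_drawer']:
        for m in bot.masks_of(c,t): print(t,round(m['conf'],2),np.round(m['point']),m['mask'].sum(),np.round(atz(i,m['point'],0.005),3))
print(bot.observe()['clock'])
E
```

```text
{'clock': np.float64(0.0), 'qpos': array([-1.362,  0.522, -0.036,  1.6  ,  0.021,  1.021, -0.113]), 'qd': array([ 0.   ,  0.   , -0.   ,  0.   , -0.001, -0.002,  0.001]), 'joint_efforts': array([ 0.0000e+00, -9.2713e+01,  1.9800e+00, -3.6991e+01,  1.8000e-02,
        9.0000e-03,  0.0000e+00]), 'position': array([0.172, 0.601, 0.231]), 'tool_rot': array([-3.14 ,  0.   ,  2.863]), 'force': array([ 0.526, -0.332, -0.089]), 'moment': array([-0.02 , -0.04 ,  0.013]), 'grip_width': np.float64(0.086)}
scene {'fx': np.float64(391.49), 'fy': np.float64(391.49), 'cx': np.float64(314.017), 'cy': np.float64(202.805), 'cam_to_world': array([[-0.757,  0.509, -0.41 ,  1.01 ],
       [ 0.654,  0.585, -0.48 ,  0.523],
       [-0.004, -0.631, -0.776,  0.865],
       [ 0.   ,  0.   ,  0.   ,  1.   ]])}
key 0.79 [396. 305.] 284 [0.613 0.349 0.005]
key 0.7 [452. 320.] 155 [0.544 0.458 0.005]
key 0.68 [366. 271.] 171 [0.599 0.241 0.005]
key 0.6 [364. 338.] 150 [0.723 0.354 0.005]
key 0.27 [286. 185.] 759 [ 0.574 -0.115  0.005]
organiser 0.97 [437. 268.] 1347 [0.461 0.352 0.005]
doorstop 0.58 [235. 150.] 3
[... 235 characters left out ...]
t64(501.1), 'cx': np.float64(320.968), 'cy': np.float64(211.022), 'cam_to_world': array([[ 0.018, -0.996,  0.091,  0.505],
       [-1.   , -0.02 , -0.017,  0.068],
       [ 0.018, -0.091, -0.996,  1.481],
       [ 0.   ,  0.   ,  0.   ,  1.   ]])}
key 0.7 [255. 223.] 183 [0.602 0.238 0.005]
key 0.59 [218. 216.] 141 [0.618 0.348 0.005]
key 0.51 [213. 180.] 66 [0.725 0.364 0.005]
key 0.48 [177. 239.] 72 [0.55  0.464 0.005]
organiser 0.67 [216. 270.] 981 [0.461 0.347 0.005]
doorstop 0.68 [444. 223.] 460 [ 0.612 -0.32   0.005]
paperweight 0.65 [453. 276.] 452 [ 0.457 -0.349  0.005]
top_handle 0.55 [357. 206.] 1314 [ 0.658 -0.063  0.005]
top_drawer 0.69 [355. 204.] 1259 [ 0.662 -0.057  0.005]
0.7
```

View pics/scene0.png

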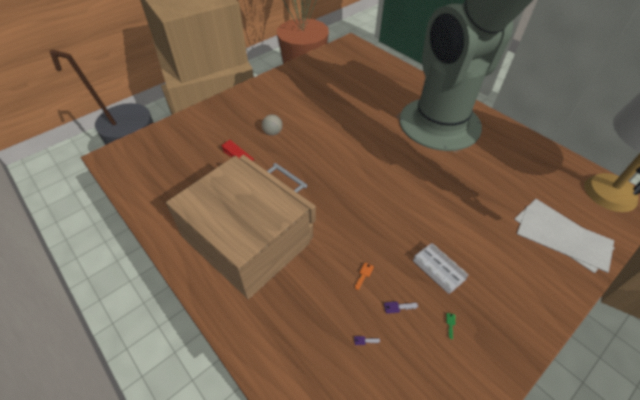

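View pics/top0.png

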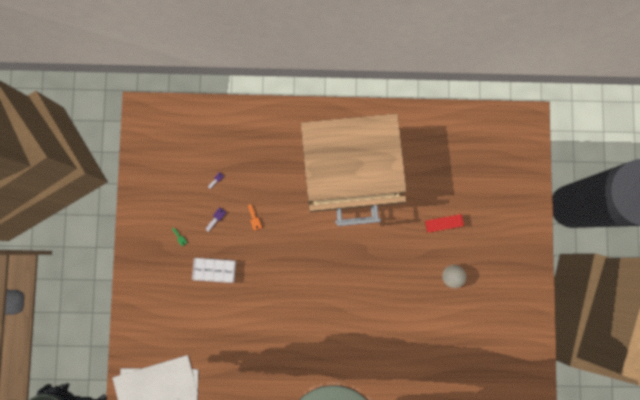

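```bash
python3 - <<'E'
import cv2,numpy as np
a=cv2.imread('pics/scene0.png');b=cv2.imread('pics/top0.png')
a=cv2.resize(a[240:360,330:490],(800,600),interpolation=cv2.INTER_CUBIC)
b=cv2.resize(b[150:270,150:310],(800,600),interpolation=cv2.INTER_CUBIC)
cv2.imwrite('pics/c1.png',a);cv2.imwrite('pics/c2.png',b)
E
```

```text
(no output)
```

View pics/c1.png

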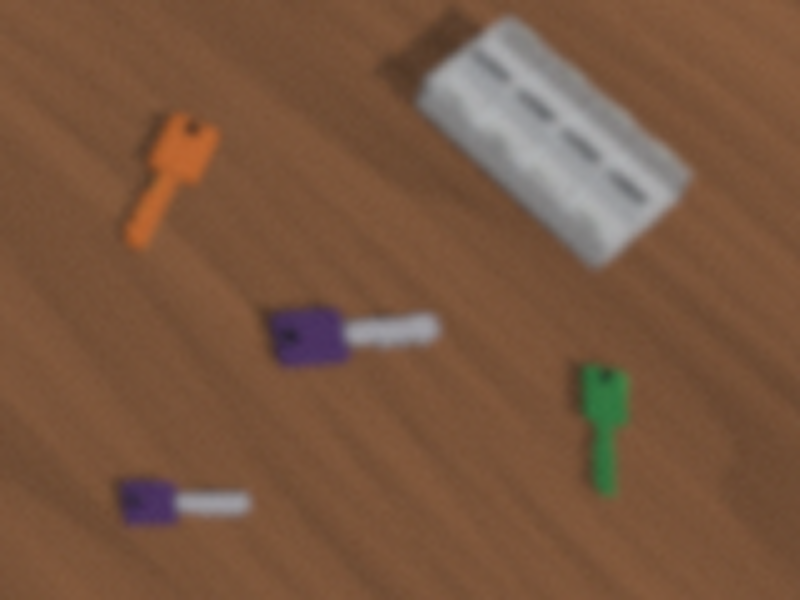

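View pics/c2.png

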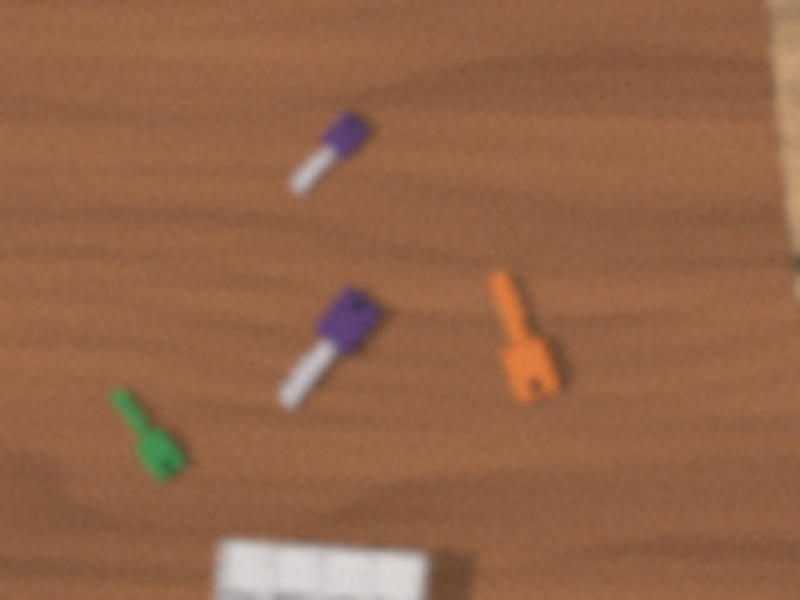

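Key candidates, in scene-camera pixels:
- Purple, large: (396,305), top camera (217,219).
- Purple, small: (364,340).
- Green: (452,320).
- Orange: (366,271).

Green and orange are excluded, and the larger purple one fits the description. The crops show its cover and blade are clearly bigger than the other purple one. Next I measure the key axis and the unit.

```bash
python3 - <<'E'
from h import *
it=bot.camera_info('top');sc=bot.camera_info('scene')
# big key colour segmentation
for n,i,roi in [('top0',it,(190,200,240,240)),('scene0',sc,(375,290,425,322))]:
    im=cv2.imread('pics/'+n+'.png').astype(int);x0,y0,x1,y1=roi
    b,g,r=[im[y0:y1,x0:x1,k] for k in range(3)]
    pur=(b>r+15)&(b>g+25); sil=(b>110)&(abs(r-b)<50)&(g>100)
    for nm,m,z in [('pur',pur,.007),('sil',sil,.0065)]:
        ys,xs=np.nonzero(m);c=(xs.mean()+x0,ys.mean()+y0);print(n,nm,m.sum(),np.round(c,1),np.round(atz(i,c,z),4))
a=cv2.imread('pics/scene0.png');b=cv2.imread('pics/top0.png')
cv2.imwrite('pics/d1.png',cv2.resize(a[150:300,160:360],(800,600),interpolation=cv2.INTER_CUBIC))
cv2.imwrite('pics/d2.png',cv2.resize(b[110:230,290:450],(800,600),interpolation=cv2.INTER_CUBIC))
E
```

```text
top0 pur 46 [218.9 214.3] [0.6246 0.3437 0.007 ]
top0 sil 75 [210.9 224.1] [0.5952 0.3661 0.0065]
scene0 pur 89 [392.2 307. ] [0.6229 0.3474 0.007 ]
scene0 sil 93 [408.1 305.7] [0.5923 0.3693 0.0065]
```

View pics/d1.png

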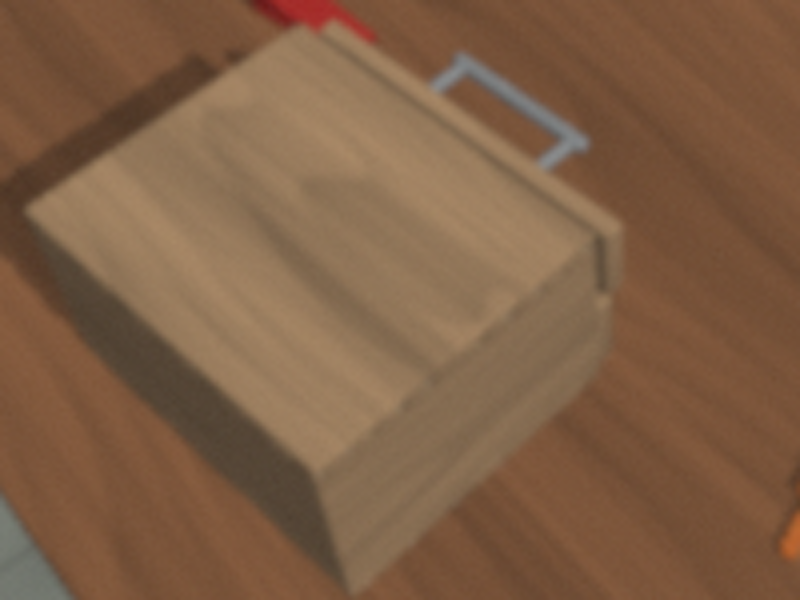

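View pics/d2.png

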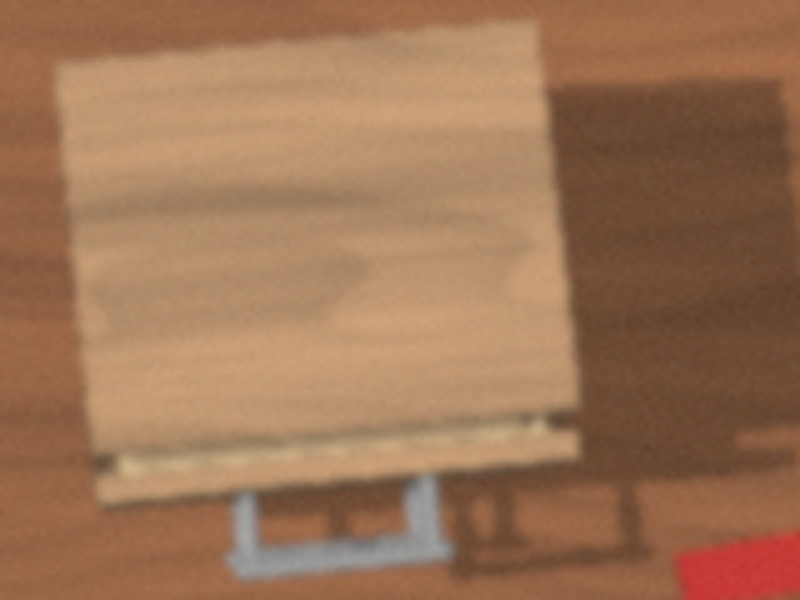

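```bash
python3 - <<'E'
from h import *
from scipy.optimize import least_squares
it=bot.camera_info('top');sc=bot.camera_info('scene')
# unit coords (x,y,z rel front pt, abs z), y + = left
B={'fl':(0,.132),'fr':(0,-.132),'bl':(.23,.132),'br':(.23,-.132)}
T={'bl':(301.4,123.2),'br':(397.4,114.4),'fl':(309,201),'fr':(405.6,192)}
S={'br':(167,202.5),'bl':(239.5,267.5),'fl':(309.5,208.7),'fr':(235.7,156.2)}
HT=[(336.4,223.4),(380,219.6)];HS=[(306.2,186.7),(275.7,165)]
def P(p,a,b,z):
    c,s=np.cos(p[2]),np.sin(p[2]);return [p[0]+c*a-s*b,p[1]+s*a+c*b,z]
def f(p,which=(1,1)):
    r=[]
    for i,X,H,w in((it,T,HT,which[0]),(sc,S,HS,which[1])):
        if not w: continue
        for k in B: r+=list(proj(i,P(p,*B[k],.15))-X[k])
        for h,y in zip(H,(.0605,-.0605)): r+=list(proj(i,P(p,-.057-p[3],y,.115))-h)
    return np.array(r)
for w in [(1,1),(1,0),(0,1)]:
    q=least_squares(f,[.67,-.05,.1,.005],args=(w,));print(np.round(q.x,4),np.round(q.fun,1))
    print('handle',np.round(P(q.x,-.057-q.x[3],0,.115),4))
E
```

```text
[ 6.573e-01 -4.860e-02  1.170e-01 -3.000e-04] [-1.6  4.2 -0.3  3.7 -2.2 -2.  -1.7 -2.1 -0.8  1.1 -0.5  0.6  1.7 -3.2
  1.8 -3.3 -3.7  2.1 -4.2  0.6 -0.4 -0.1 -2.7 -1.1]
handle [ 0.6009 -0.0552  0.115 ]
[ 6.600e-01 -5.140e-02  1.113e-01 -2.000e-04] [-0.5  2.9  0.8  3.  -0.6 -3.3 -0.1 -2.8  0.1  0.1  0.4 -0.2]
handle [ 0.6035 -0.0578  0.115 ]
[ 6.558e-01 -4.570e-02  1.209e-01  4.000e-04] [ 3.1 -2.9  2.7 -2.9 -1.9  2.8 -3.   1.3  1.   0.1 -1.5 -0.8]
handle [ 0.5989 -0.0526  0.115 ]
```

```bash
python3 - <<'E'
from h import *
from scipy.optimize import least_squares
it=bot.camera_info('top');sc=bot.camera_info('scene')
T={'bl':(301.4,123.2),'br':(397.4,114.4),'fl':(309,201),'fr':(405.6,192)}
S={'br':(167,202.5),'bl':(239.5,267.5),'fl':(309.5,208.7),'fr':(235.7,156.2)}
HT=[(336.4,223.4),(380,219.6)];HS=[(306.2,186.7),(275.7,165)]
def P(p,a,b,z):
    c,s=np.cos(p[2]),np.sin(p[2]);return [p[0]+c*a-s*b,p[1]+s*a+c*b,z]
def f(p,which=(1,1)):
    r=[]
    B={'fl':(0,.132),'fr':(0,-.132),'bl':(p[4],.132),'br':(p[4],-.132)}
    for i,X,H,w in((it,T,HT,which[0]),(sc,S,HS,which[1])):
        if not w: continue
        for k in B: r+=list(proj(i,P(p,*B[k],.15))-X[k])
        for h,y in zip(H,(.0605,-.0605)): r+=list(proj(i,P(p,-.057-p[3],y,.115))-h)
    return np.array(r)
for w in [(1,1),(1,0),(0,1)]:
    q=least_squares(f,[.67,-.05,.1,.005,.23],args=(w,));print(np.round(q.x,4),np.round(q.fun,1))
    print('handle',np.round(P(q.x,-.057-q.x[3],0,.115),4))
E
```

```text
[ 0.6669 -0.0472  0.114   0.0094  0.2125] [-2.1  0.5 -0.8  0.3 -1.8  0.6 -1.2  0.8 -1.   1.1 -0.7  0.7 -1.2 -0.6
 -0.9 -1.4 -1.1 -0.3 -1.3 -1.5 -0.3  0.1 -2.5 -1. ]
handle [ 0.6009 -0.0547  0.115 ]
[ 0.668  -0.0506  0.1116  0.0079  0.2134] [-0.8 -0.   0.5  0.  -0.4 -0.2  0.2  0.2  0.1  0.1  0.4 -0.2]
handle [ 0.6035 -0.0578  0.115 ]
[ 0.6668 -0.0434  0.1152  0.0112  0.2117] [-0.1  0.3 -0.1 -0.7  0.4  0.7 -0.2 -0.7  1.1  0.5 -1.2 -0.6]
handle [ 0.5991 -0.0513  0.115 ]
```

>>> drive_tool([
  [40, 0.027, -0.041, 0.002, -0.074],
  [40, 0.027, -0.041, 0.002, -0.074],
  [40, 0.027, -0.041, 0.002, -0.074],
  [40, 0.027, -0.041, 0.002, -0.074],
  [40, 0.027, -0.041, 0.002, -0.074],
  [40, 0.027, -0.041, 0.002, -0.074],
  [40, 0.027, -0.041, 0, -0.074],
  [40, 0.027, -0.041, 0, -0.074],
  [40, 0.027, -0.041, 0, -0.074],
  [40, 0.027, -0.041, 0, -0.074],
  [40, 0.027, -0.041, 0, -0.074],
  [40, 0.027, -0.041, 0, -0.074],
], newtons=40)

```text
clock: 1.9
position: [0.4954, 0.1008, 0.245]
tool_rot: [3.134, -0.004, 1.951]
force: [-0.5, 0.9, 0.4]
grip_width: 0.0343
```

>>> drive_tool([
  [40, 0.02, -0.03, 0, -0.055],
  [40, 0.02, -0.03, 0, -0.055],
  [40, 0.02, -0.03, 0, -0.055],
  [40, 0.02, -0.03, 0, -0.055],
  [40, 0.02, -0.03, 0, -0.047],
  [40, 0, 0, 0, 0],
])

```text
clock: 2.5
position: [0.601, -0.0626, 0.2458]
tool_rot: [3.132, -0.002, 1.663]
force: [-0.5, 0.0, -0.3]
grip_width: 0.034
```

```bash
python3 - <<'E'
from h import *
s=bot.observe();print(np.round(s['position'],4),np.round(s['tool_rot'],3),s['grip_width'])
i=bot.camera_info('wrist');im=bot.grab_frame('wrist')
print({k:np.round(v,3) for k,v in i.items()})
save('w1',im)
for t in ['top_handle']:
    for m in bot.masks_of('wrist',t): print(t,m['conf'],m['point'],m['mask'].sum())
for p in [(.601,-.055,.115)]: print(proj(i,p,True))
E
```

```text
[ 0.601  -0.0626  0.2458] [ 3.132e+00 -2.000e-03  1.663e+00] 0.033973113138956755
{'fx': np.float64(309.707), 'fy': np.float64(309.707), 'cx': np.float64(317.368), 'cy': np.float64(196.258), 'cam_to_world': array([[ 0.996,  0.086,  0.036,  0.593],
       [ 0.093, -0.952, -0.291,  0.013],
       [ 0.01 ,  0.294, -0.956,  0.388],
       [ 0.   ,  0.   ,  0.   ,  1.   ]])}
top_handle 0.58 [370.2, 149.0] 10435
[316.41221759 179.81118203]
```

View pics/w1.png

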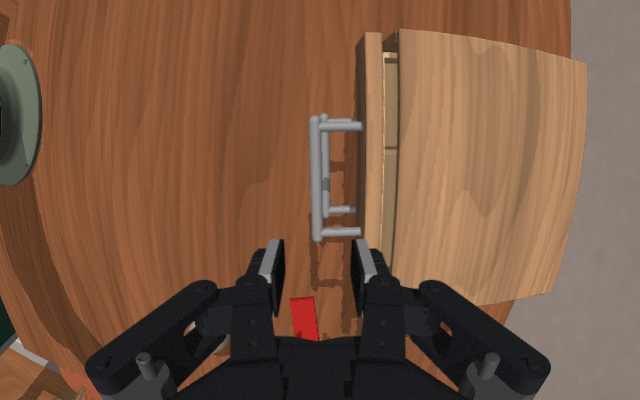

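```bash
python3 - <<'E'
from h import *
i=bot.camera_info('wrist')
a=atz(i,(314.5,117),.118,True);b=atz(i,(318,240),.118,True);print(a,b,np.linalg.norm(a-b),(a+b)/2,np.arctan2(a[0]-b[0],a[1]-b[1]))
for p in [(400,31),(386,152),(360,33),]: print(p,atz(i,p,.15,True))
E
```

```text
[0.59229914 0.00561898 0.118     ] [ 0.6066503  -0.10906357  0.118     ] 0.11557699815334312 [ 0.59947472 -0.0517223   0.118     ] -0.12449098542670613
(400, 31) [0.65119627 0.08356256 0.15      ]
(386, 152) [ 0.65095525 -0.01419109  0.15      ]
(360, 33) [0.62012767 0.07648526 0.15      ]
```

>>> drive_tool([
  [40, -0.001, 0.008, -0.035, 0.02],
  [40, 0, 0, -0.04, 0],
  [40, 0, 0, -0.04, 0],
  [40, 0, 0, -0.033, 0],
  [40, 0, 0, 0, 0],
])

```text
clock: 3.1
position: [0.5974, -0.0437, 0.0951]
tool_rot: [3.128, -0.007, 1.698]
force: [-1.2, 0.1, 0.2]
grip_width: 0.0344
```

>>> drive_tool([
  [0, 0, 0, 0, 0],
  [0, 0, 0, 0, 0],
  [0, 0, 0, 0, 0],
  [0, 0, 0, 0, 0],
], newtons=50)

```text
clock: 3.5
position: [0.5958, -0.0426, 0.0971]
tool_rot: [3.131, -0.007, 1.7]
force: [2.3, -2.4, -29.0]
grip_width: 0.0089
```

>>> drive_tool([
  [0, 0, 0, -0.001, 0],
  [0, 0, 0, 0, 0],
])

```text
clock: 3.7
position: [0.5954, -0.0427, 0.0971]
tool_rot: [3.131, -0.007, 1.7]
force: [1.1, -3.0, -28.9]
grip_width: 0.0092
```

```bash
python3 - <<'E'
from h import *
s=bot.observe();print(np.round(s['position'],4),s['force'],s['grip_width'])
im=bot.grab_frame('wrist');save('w2',cv2.resize(im[150:350,200:470],(800,592)))
E
```

```text
[ 0.5954 -0.0427  0.0971] [  1.06274664  -3.023958   -28.88416648] 0.009186046705332324
```

View pics/w2.png

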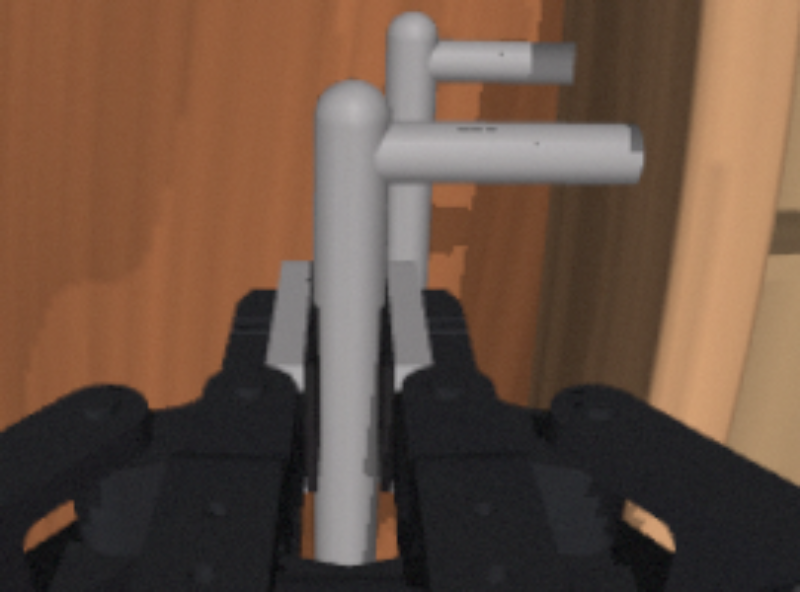

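>>> drive_tool([
  [0, -0.015, -0.002, 0, 0],
  [0, -0.025, -0.003, 0, 0],
  [0, -0.025, -0.003, 0, 0],
  [0, -0.025, -0.003, 0, 0],
  [0, -0.02, -0.002, 0, 0],
  [0, 0, 0, 0, 0],
], newtons=30)

```text
clock: 4.35
position: [0.4803, -0.056, 0.0971]
tool_rot: [3.132, -0.006, 1.701]
force: [-1.6, -2.3, -34.6]
grip_width: 0.0094
```

>>> drive_tool([
  [0, -0.006, -0.001, 0, 0],
  [0, -0.004, 0, 0, 0],
  [0, 0, 0, 0, 0],
])

```text
clock: 4.65
position: [0.4695, -0.0573, 0.0974]
tool_rot: [3.131, -0.006, 1.7]
force: [7.0, 0.3, -34.0]
grip_width: 0.0095
```

>>> drive_tool([
  [35, 0, 0, 0, 0],
  [35, 0, 0, 0, 0],
  [35, 0, 0, 0, 0],
  [35, 0, 0, 0.04, 0],
  [35, 0, 0, 0.05, 0],
  [35, 0, 0, 0.05, 0],
])

```text
clock: 5.25
position: [0.4696, -0.0573, 0.24]
tool_rot: [3.133, -0.006, 1.7]
force: [1.6, 0.3, 0.6]
grip_width: 0.0301
```

```bash
python3 - <<'E'
from h import *
s=bot.observe();print(np.round(s['position'],4),s['force'],s['grip_width'])
i=bot.camera_info('wrist');im=bot.grab_frame('wrist');save('w3',im)
print({k:np.round(v,4) for k,v in i.items()})
save('t3',cv2.resize(bot.grab_frame('top')[110:260,290:490],(800,600),interpolation=cv2.INTER_CUBIC))
E
```

```text
[ 0.4696 -0.0573  0.24  ] [1.63074788 0.34739719 0.57679841] 0.030053893379618588
{'fx': np.float64(309.7069), 'fy': np.float64(309.7069), 'cx': np.float64(317.3677), 'cy': np.float64(196.2582), 'cam_to_world': array([[ 0.9916,  0.1212,  0.045 ,  0.4591],
       [ 0.129 , -0.9494, -0.2864,  0.0173],
       [ 0.008 ,  0.2898, -0.957 ,  0.3829],
       [ 0.    ,  0.    ,  0.    ,  1.    ]])}
```

View pics/w3.png

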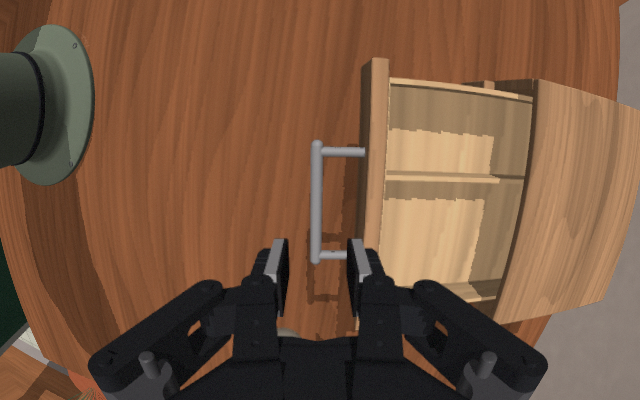

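View pics/t3.png

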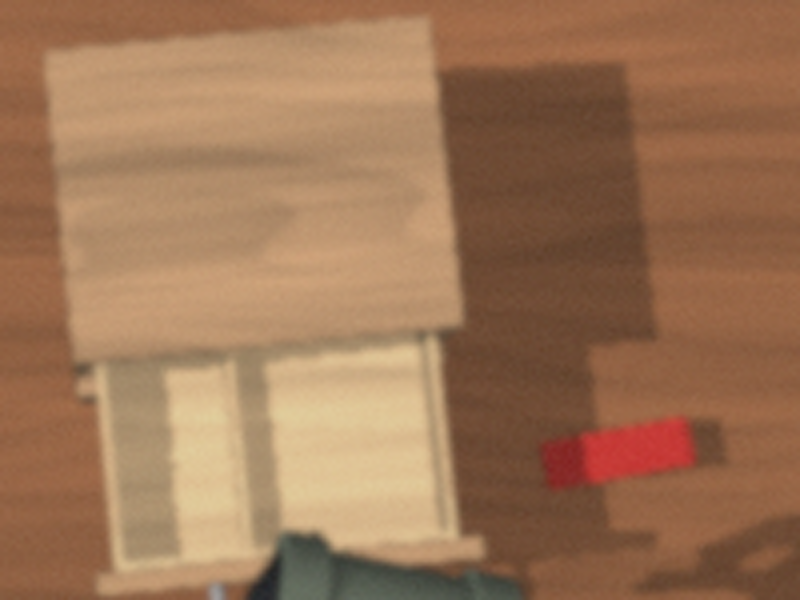

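```bash
python3 - <<'E'
from h import *
i=bot.camera_info('wrist')
R=lambda v:np.round(v,4)
for n,p,z in [('part front',(387,177),.102),('part back',(497,179),.102),('wall in front',(390,83),.117),('wall in back',(530,99),.117),('h end',(317,141),.118),('h end2',(316,263),.118),('unit corner L',(540,80),.15),('edge R',(500,320),.15),('front top L',(381,58),.136)]:
    print(n,R(atz(i,p,z,True)))
yaw=.118
F=np.array([.667,-.047]);ux=np.array([np.cos(yaw),np.sin(yaw)]);uy=np.array([-ux[1],ux[0]])
for d in(.13,.137):
    # inside width 85+5+134=224 -> narrow bay centre y=112-42.5=69.5 ; x = -(d-.075)
    b=F-ux*(d-.075)+uy*.0695;print(d,R(b),'center px',proj(i,[*b,.08],True))
E
```

```text
part front [ 0.5408 -0.0403  0.102 ]
part back [ 0.6665 -0.0245  0.102 ]
wall in front [0.5255 0.0469 0.117 ]
wall in back [0.6794 0.0673 0.117 ]
h end [ 0.4691 -0.0133  0.118 ]
h end2 [ 0.4834 -0.1314  0.118 ]
unit corner L [0.6622 0.0822 0.15  ]
edge R [ 0.702  -0.1751  0.15  ]
front top L [0.5107 0.0641 0.136 ]
0.13 [0.6042 0.0155] center px [447.212214   129.38124543]
0.137 [0.5972 0.0147] center px [441.31014131 128.93879979]
```

>>> drive_tool([
  [47, 0.01, 0.038, 0, 0.08],
  [47, 0.015, 0.038, 0, 0.08],
  [47, 0.015, 0.038, 0, 0.08],
  [47, 0.015, 0.038, 0, 0.08],
  [47, 0.015, 0.038, 0, 0.08],
  [47, 0.015, 0.038, 0, 0.08],
  [47, 0.015, 0.038, 0, 0.08],
  [47, 0.015, 0.038, -0.01, 0.08],
  [47, 0.015, 0.038, -0.02, 0.08],
  [47, 0.01, 0.025, -0.02, 0.08],
  [47, 0, 0, 0, 0],
])

```text
clock: 6.45
position: [0.6172, 0.3268, 0.198]
tool_rot: [3.106, -0.008, 2.531]
force: [-1.5, -0.3, -0.6]
grip_width: 0.0405
```

```bash
python3 - <<'E'
from h import *
s=bot.observe();print(np.round(s['position'],4),np.round(s['tool_rot'],3),s['grip_width'])
i=bot.camera_info('wrist');im=bot.grab_frame('wrist');save('w4',im)
for m in bot.masks_of('wrist','key'): print(m['conf'],m['point'],m['mask'].sum(),atz(i,m['point'],.007,True))
x=im.astype(int);r,g,b=[x[:,:,k] for k in range(3)]
pur=((b>r+15)&(b>g+25)).astype(np.uint8)
n,l,st,c=cv2.connectedComponentsWithStats(pur)
for k in range(1,n):
    if st[k,4]>60: print(st[k],c[k],atz(i,c[k],.008,True))
E
```

```text
[0.6172 0.3268 0.198 ] [ 3.106 -0.008  2.531] 0.04052240258762645
0.81 [370.7, 58.6] 610 [0.54972537 0.45318803 0.007     ]
0.8 [243.7, 211.0] 985 [0.6076792  0.23873124 0.007     ]
0.77 [327.2, 165.1] 1047 [0.61971567 0.3474943  0.007     ]
0.75 [385.1, 233.8] 433 [0.72894835 0.35753669 0.007     ]
0.51 [70.1, 318.2] 11494 [ 0.57185246 -0.17058339  0.007     ]
[316 155  22  29 567] [326.51146384 168.62257496] [0.62232915 0.34469156 0.008     ]
[375 231  15  18 203] [381.66009852 238.591133  ] [0.73131863 0.35089055 0.008     ]
```

View pics/w4.png

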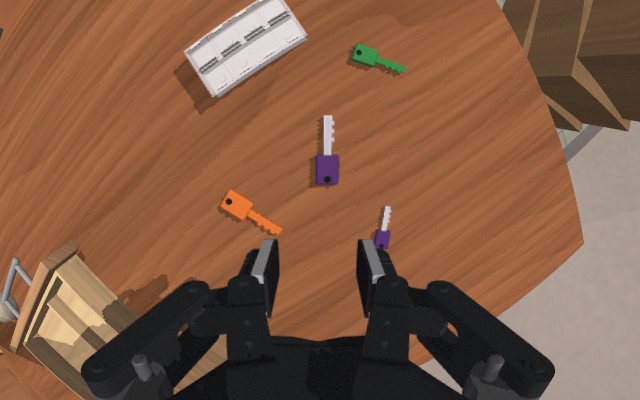

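```bash
python3 - <<'E'
from h import *
i=bot.camera_info('wrist')
a=atz(i,(326.5,168.6),.008,True);t=atz(i,(328,116),.0065,True);print(a,t,np.linalg.norm((t-a)[:2]),np.arctan2(*(t-a)[[1,0]]))
print(proj(i,bot.observe()['position'],True),proj(i,[.6172,.3268,0],True))
E
```

```text
[0.62427277 0.341142   0.008     ] [0.57777531 0.37588661 0.0065    ] 0.05804483128015633 2.499862355234306
[315.76867826 254.59129194] [312.10599281 169.45594744]
```

```bash
python3 - <<'E'
from h import *
s=bot.observe();print(np.round(s['position'],4),np.round(s['tool_rot'],3))
i=bot.camera_info('wrist');im=bot.grab_frame('wrist')
x=im.astype(int);r,g,b=[x[:,:,k] for k in range(3)]
pur=((b>r+15)&(b>g+25)).astype(np.uint8)
n,l,st,c=cv2.connectedComponentsWithStats(pur)
k=1+np.argmax(st[1:,4]);print(st[k],c[k]);a=atz(i,c[k],.008,True)
cx,cy=c[k].astype(int)
w=(r>130)&(g>130)&(b>130);w[:cy-75]=0;w[cy:]=0;w[:,:cx-18]=0;w[:,cx+22:]=0
ys,xs=np.nonzero(w);t=atz(i,(xs.mean(),ys.mean()),.0065,True);tip=atz(i,(xs[ys<ys.min()+3].mean(),ys.min()),.0065,True)
print(a,t,tip,np.linalg.norm((tip-a)[:2]),np.arctan2(*(t-a)[[1,0]]),np.arctan2(*(tip-a)[[1,0]]))
save('w5',cv2.resize(im[cy-90:cy+60,cx-100:cx+100],(800,600),interpolation=cv2.INTER_CUBIC))
E
```

```text
[0.618  0.3236 0.2008] [ 3.105 -0.006  2.524]
[318 152  22  28 542] [328.05166052 164.70848708]
[0.62167263 0.34505769 0.008     ] [0.59234702 0.36739892 0.0065    ] [0.57571784 0.37865673 0.0065    ] 0.056927485478505874 2.4905612604100607 2.5102766115242034
```

View pics/w5.png

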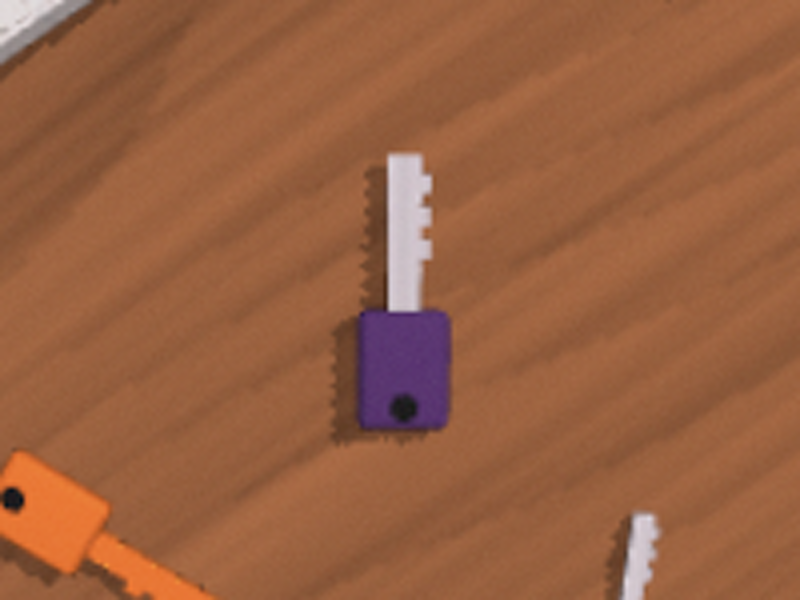

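>>> drive_tool([
  [47, 0.002, 0.012, -0.04, -0.01],
  [47, 0.002, 0.01, -0.045, -0.01],
  [47, 0, 0, -0.045, 0],
  [47, 0, 0, -0.03, 0],
  [47, 0, 0, -0.02, 0],
  [47, 0, 0, 0, 0],
], newtons=30)

```text
clock: 7.2
position: [0.6272, 0.3383, 0.0261]
tool_rot: [3.093, 0.003, 2.488]
force: [0.6, -0.6, 0.7]
grip_width: 0.0403
```

```bash
python3 - <<'E'
from h import *
s=bot.observe();print(np.round(s['position'],4),np.round(s['tool_rot'],3),np.round(s['force'],2))
i=bot.camera_info('wrist');im=bot.grab_frame('wrist');save('w6',cv2.resize(im[150:350,200:466],(800,600)))
E
```

```text
[0.6272 0.3383 0.0261] [3.093e+00 3.000e-03 2.488e+00] [ 0.63 -0.57  0.71]
```

View pics/w6.png

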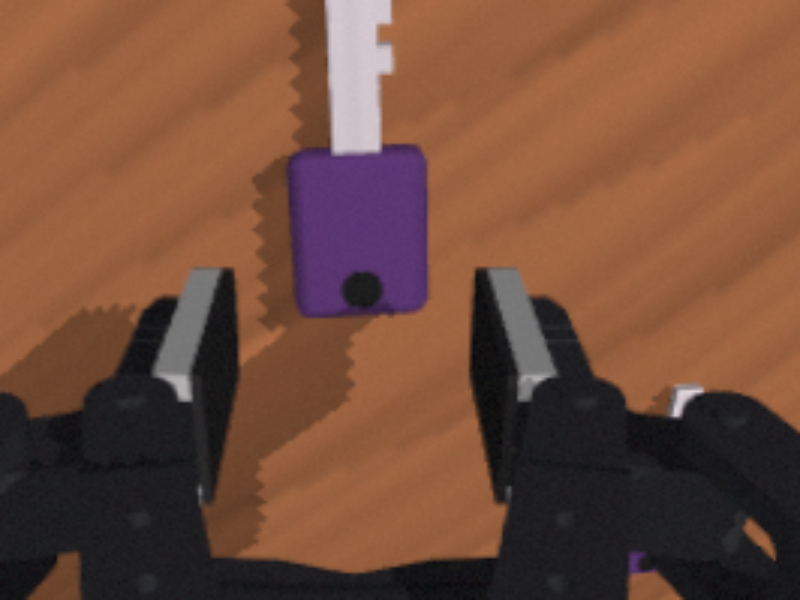

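```bash
python3 - <<'E'
from h import *
s=bot.observe();print(np.round(s['qpos'],3),np.round(s['position'],4),np.round(s['tool_rot'],3),np.round(s['qd'],3))
E
```

```text
[-0.657  0.881  0.142  1.515 -0.189  0.71   0.489] [0.628  0.3386 0.0279] [3.091 0.004 2.488] [-0.003 -0.035  0.006 -0.027  0.002  0.016  0.002]
```

>>> drive_tool([
  [47, -0.005, 0.006, -0.008, 0.012],
  [47, 0, 0, -0.004, 0],
  [47, 0, 0, 0, 0],
])

```text
clock: 7.55
position: [0.6251, 0.3453, 0.0204]
tool_rot: [3.086, 0.007, 2.499]
force: [-0.3, 0.6, 0.1]
grip_width: 0.0401
```

>>> drive_tool([
  [47, -0.004, 0.0, -0.013, 0],
  [47, 0, 0, -0.003, 0],
])

```text
clock: 7.75
position: [0.6214, 0.3459, 0.005]
tool_rot: [3.083, 0.008, 2.499]
force: [-0.3, -0.5, 0.5]
grip_width: 0.0404
```

```bash
python3 - <<'E'
from h import *
s=bot.observe();print(np.round(s['position'],4),np.round(s['tool_rot'],3),np.round(s['force'],2))
i=bot.camera_info('wrist');im=bot.grab_frame('wrist');save('w7',cv2.resize(im[150:350,200:466],(800,600)))
s=bot.observe();print(np.round(s['position'],4),np.round(s['tool_rot'],3),np.round(s['force'],2))
E
```

```text
[0.6214 0.3459 0.005 ] [3.083 0.008 2.499] [-0.28 -0.45  0.46]
[0.622  0.3459 0.0053] [3.083 0.008 2.499] [ 0.22 -0.15 -0.47]
```

View pics/w7.png

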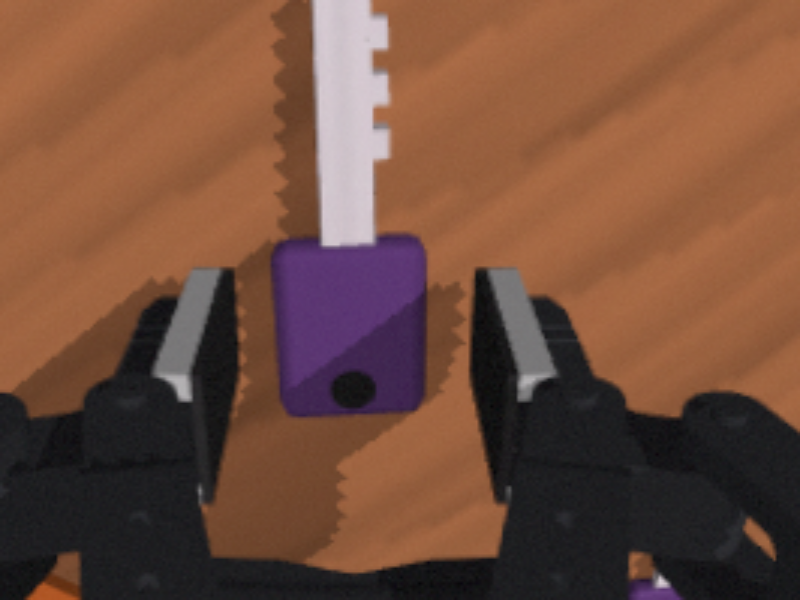

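>>> drive_tool([
  [47, 0, 0, -0.005, 0],
  [47, 0, 0, -0.002, 0],
])

```text
clock: 8.0
position: [0.6226, 0.3461, -0.0003]
tool_rot: [3.082, 0.008, 2.499]
force: [-14.2, -5.7, 43.6]
grip_width: 0.0404
```

>>> drive_tool([
  [47, 0, 0, 0.004, 0],
  [25, 0, 0, 0, 0],
  [15, 0, 0, 0, 0],
  [15, 0, 0, 0, 0],
  [10, 0, 0, 0, 0],
], newtons=30)

```text
clock: 8.5
position: [0.6229, 0.3461, 0.004]
tool_rot: [3.081, 0.008, 2.498]
force: [-2.3, 0.2, 7.0]
grip_width: 0.0246
```

```bash
python3 - <<'E'
from h import *
i=bot.camera_info('wrist');im=bot.grab_frame('wrist');save('w8',cv2.resize(im[150:350,200:466],(800,600)))
s=bot.observe();print(np.round(s['position'],4),np.round(s['tool_rot'],3),np.round(s['force'],2),s['grip_width'])
E
```

```text
[0.6229 0.3461 0.004 ] [3.081 0.008 2.498] [-2.36 -0.92  7.53] 0.024994439924269685
```

View pics/w8.png

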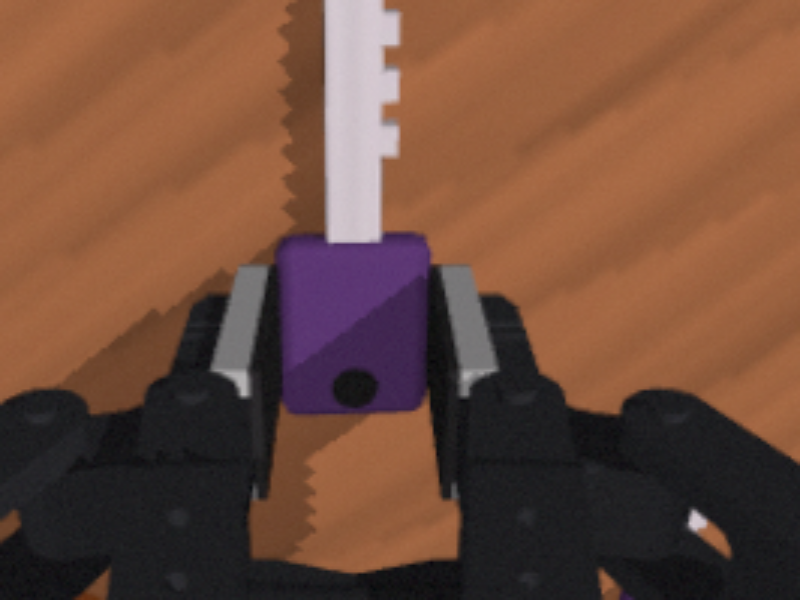

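>>> drive_tool([
  [10, 0, 0, 0.02, 0],
  [10, 0, 0, 0.03, 0],
  [10, 0, 0, 0.04, 0],
  [10, 0, 0, 0.045, 0],
  [10, 0, 0, 0.045, 0],
  [10, 0, 0, 0.04, 0],
  [10, 0, 0, 0, 0],
])

```text
clock: 9.25
position: [0.6213, 0.344, 0.2377]
tool_rot: [3.081, 0.009, 2.497]
force: [-0.8, 1.1, -0.3]
grip_width: 0.0247
```

```bash
python3 - <<'E'
from h import *
i=bot.camera_info('wrist');im=bot.grab_frame('wrist');save('w9',im)
s=bot.observe();print(np.round(s['qpos'],3),np.round(s['position'],4),np.round(s['tool_rot'],3),np.round(s['force'],2),s['grip_width'])
E
```

```text
[-0.701  0.637  0.196  1.409 -0.151  1.052  0.452] [0.6205 0.3436 0.2351] [3.084 0.008 2.497] [ 0.76  0.24 -0.42] 0.024667872943037995
```

View pics/w9.png

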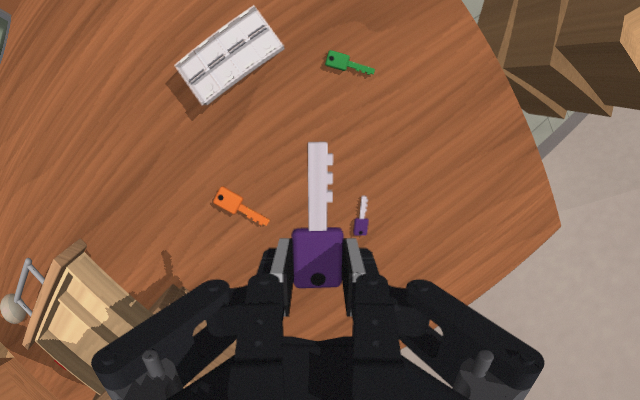

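>>> drive_tool([
  [10, -0.003, -0.021, 0, -0.145],
  [10, -0.003, -0.021, 0, -0.145],
  [10, -0.003, -0.021, 0, -0.145],
  [10, -0.003, -0.021, 0, -0.145],
  [10, -0.003, -0.021, 0, -0.145],
  [10, -0.003, -0.021, 0, -0.145],
  [10, -0.003, -0.021, 0, -0.145],
  [10, -0.003, -0.021, 0, -0.145],
  [10, -0.003, -0.021, 0, -0.145],
  [10, -0.003, -0.021, 0, -0.145],
  [10, -0.003, -0.021, 0, -0.145],
  [10, -0.003, -0.021, 0, -0.145],
])

```text
clock: 10.5
position: [0.5763, 0.0828, 0.2306]
tool_rot: [3.091, 0.01, 0.703]
force: [0.6, -0.2, -0.0]
grip_width: 0.0247
```

>>> drive_tool([
  [10, 0, -0.016, 0, -0.14],
  [10, 0, -0.016, 0, -0.14],
  [10, 0, -0.016, 0, -0.14],
  [10, 0, -0.015, 0, -0.1],
  [10, 0, 0, 0, 0],
  [10, 0, 0, 0, 0],
])

```text
clock: 11.1
position: [0.5729, 0.0145, 0.2285]
tool_rot: [3.091, 0.015, 0.153]
force: [0.6, 0.4, -0.1]
grip_width: 0.0248
```

```bash
python3 - <<'E'
from h import *
s=bot.observe();print(np.round(s['qpos'],3),np.round(s['position'],4),np.round(s['tool_rot'],3),np.round(s['force'],2),s['grip_width'])
i=bot.camera_info('wrist');im=bot.grab_frame('wrist');save('w10',im)
save('t10',cv2.resize(bot.grab_frame('top')[110:260,270:470],(800,600),interpolation=cv2.INTER_CUBIC))
save('s10',bot.grab_frame('scene'))
E
```

```text
[-0.732  0.6    0.869  1.766 -0.468  1.017 -1.114] [0.5729 0.0145 0.2285] [3.091 0.015 0.153] [ 0.62  0.43 -0.06] 0.024761168748516176
```

View pics/w10.png

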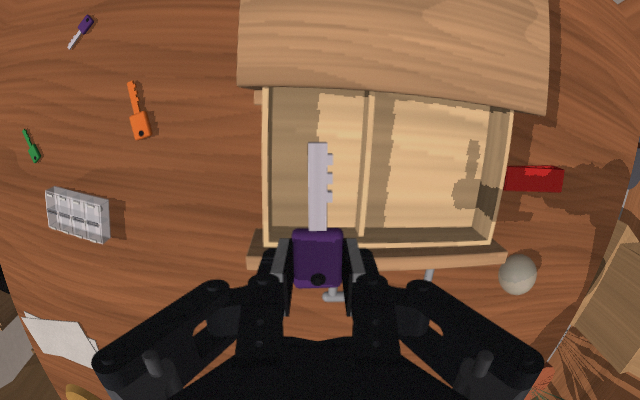

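View pics/s10.png

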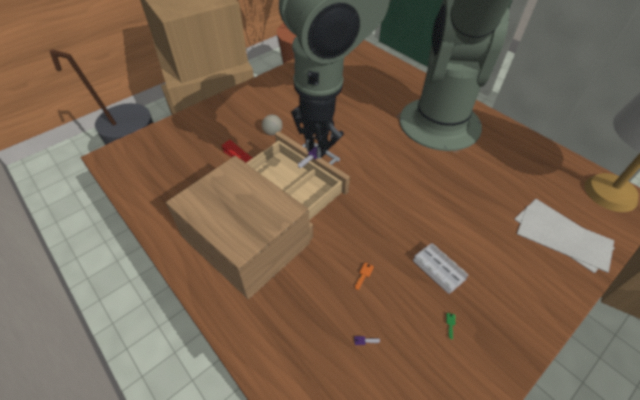

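```bash
python3 - <<'E'
from h import *
i=bot.camera_info('wrist');im=cv2.imread('pics/w10.png')
yaw=.118;ux=np.array([np.cos(yaw),np.sin(yaw)]);uy=np.array([-ux[1],ux[0]])
b=np.array([.595,.0145])
for (x,y,z,c) in [(-.07,.0425,.08,0),(-.07,-.0425,.08,0),(.061,.0425,.08,0),(.061,-.0425,.08,0),(-.07,.0425,.117,1),(.061,.0425,.117,1),(-.07,-.0425,.102,1),(.061,-.0425,.102,1),(-.02,0,.08,0),(.061,.0625,.15,2),(.061,-.2015,.15,2)]:
    p=b+ux*x+uy*y;q=proj(i,[*p,z],True);cv2.circle(im,(int(round(q[0])),int(round(q[1]))),2,[(0,0,255),(255,0,0),(0,255,0)][c],-1);print(x,y,z,np.round(q))
cv2.imwrite('pics/w10b.png',cv2.resize(im[60:300,220:540],(800,600)))
E
```

```text
-0.07 0.0425 0.08 [270. 225.]
-0.07 -0.0425 0.08 [353. 226.]
0.061 0.0425 0.08 [271.  93.]
0.061 -0.0425 0.08 [362.  96.]
-0.07 0.0425 0.117 [267. 241.]
0.061 0.0425 0.117 [266.  92.]
-0.07 -0.0425 0.102 [357. 235.]
0.061 -0.0425 0.102 [367.  96.]
-0.02 0 0.08 [314. 178.]
0.061 0.0625 0.15 [233.  91.]
0.061 -0.2015 0.15 [545. 120.]
```

View pics/w10b.png

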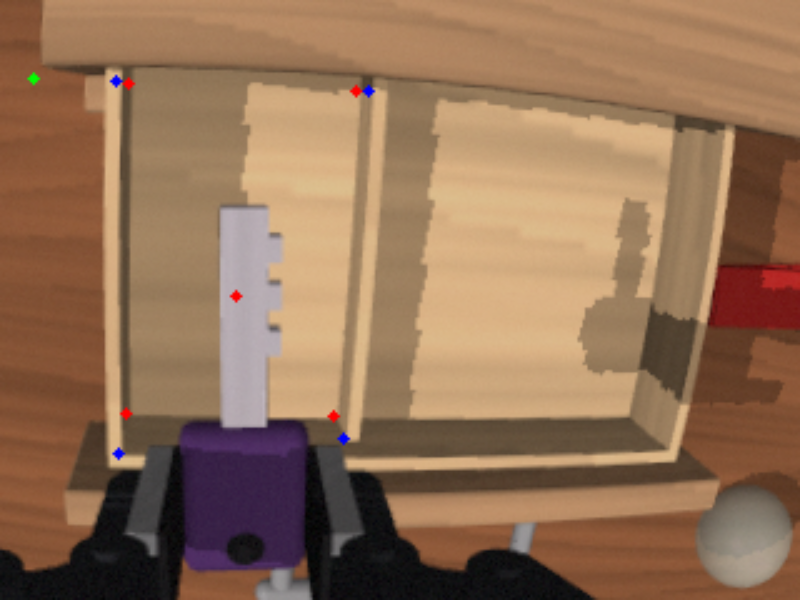

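>>> drive_tool([
  [10, 0.002, -0.004, -0.03, -0.035],
  [10, 0, 0, -0.04, 0],
  [10, 0, 0, -0.025, 0],
  [10, 0, 0, 0, 0],
])

```text
clock: 11.65
position: [0.5757, 0.0139, 0.1317]
tool_rot: [3.093, 0.012, 0.126]
force: [0.1, -0.1, -0.3]
grip_width: 0.0247
```

```bash
python3 - <<'E'
from h import *
s=bot.observe();print(np.round(s['position'],4),np.round(s['tool_rot'],3))
i=bot.camera_info('wrist');im=bot.grab_frame('wrist');save('w11',im)
E
```

```text
[0.5757 0.0139 0.1317] [3.093 0.012 0.126]
```

View pics/w11.png

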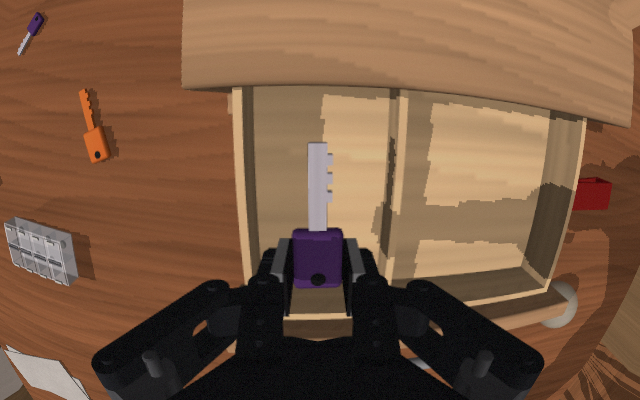

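>>> drive_tool([
  [10, 0, -0.003, -0.025, -0.005],
  [10, 0, -0.001, -0.014, 0],
  [10, 0, 0, -0.003, 0],
  [10, 0, 0, 0, 0],
])

```text
clock: 12.1
position: [0.5792, 0.0108, 0.0951]
tool_rot: [3.094, 0.004, 0.125]
force: [0.2, -0.1, -0.1]
grip_width: 0.0246
```

>>> drive_tool([
  [10, -0.002, 0, -0.006, 0],
  [10, 0, 0, -0.003, 0],
])

```text
clock: 12.3
position: [0.578, 0.0111, 0.0876]
tool_rot: [3.094, 0.002, 0.125]
force: [-0.3, 0.7, 0.3]
grip_width: 0.025
```

>>> drive_tool([
  [10, 0, 0, -0.003, 0],
  [10, 0, 0, 0, 0],
])

```text
clock: 12.5
position: [0.5782, 0.0113, 0.0847]
tool_rot: [3.095, 0.001, 0.125]
force: [0.2, -0.1, 0.2]
grip_width: 0.0248
```

Nearly on the floor. Next I release with a small opening.

>>> drive_tool([
  [10, 0, 0, -0.001, 0],
  [40, 0, 0, 0, 0],
  [42, 0, 0, 0, 0],
  [42, 0, 0, 0, 0],
])

```text
clock: 12.9
position: [0.5786, 0.0112, 0.0841]
tool_rot: [3.095, 0.0, 0.125]
force: [-0.3, -0.7, -0.2]
grip_width: 0.0358
```

```bash
python3 - <<'E'
from h import *
s=bot.observe();print(np.round(s['position'],4),np.round(s['force'],2),s['grip_width'])
save('w12',bot.grab_frame('wrist'))
E
```

```text
[0.5786 0.0112 0.0841] [-0.27 -0.67 -0.18] 0.03579443574938181
```

View pics/w12.png

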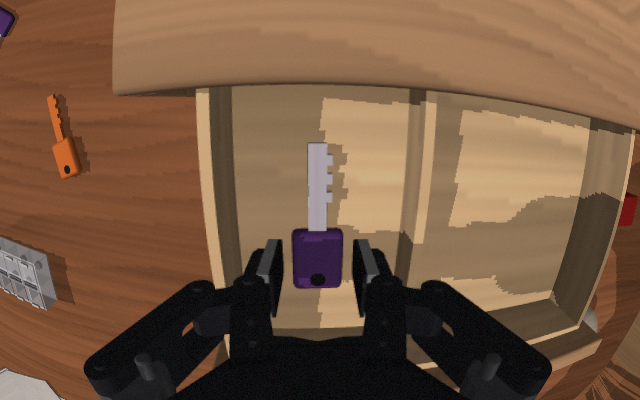

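>>> drive_tool([
  [42, 0, 0, 0.02, 0],
  [42, 0, 0, 0.03, 0],
  [42, 0, 0, 0.04, 0],
  [42, 0, 0, 0.045, 0],
  [42, 0, 0, 0.02, 0.05],
])

```text
clock: 13.45
position: [0.5759, 0.0104, 0.2415]
tool_rot: [3.093, 0.007, 0.174]
force: [0.1, 0.2, -0.0]
grip_width: 0.036
```

>>> drive_tool([
  [38, -0.01, -0.006, 0, 0.14],
  [38, -0.01, -0.006, 0, 0.14],
  [38, -0.01, -0.006, 0, 0.14],
  [38, -0.01, -0.006, 0, 0.14],
  [38, -0.01, -0.006, 0, 0.14],
  [38, -0.01, -0.006, 0, 0.14],
  [38, -0.01, -0.006, 0, 0.14],
  [38, -0.01, -0.006, 0, 0.14],
  [38, -0.01, -0.006, 0, 0.14],
  [38, -0.01, -0.006, 0, 0.14],
  [38, -0.01, -0.006, 0, 0.12],
  [38, 0, 0, 0, 0],
])

```text
clock: 14.65
position: [0.4622, -0.058, 0.246]
tool_rot: [3.088, 0.001, 1.759]
force: [-0.0, 0.1, -0.1]
grip_width: 0.0324
```

```bash
python3 - <<'E'
from h import *
s=bot.observe();print(np.round(s['qpos'],3),np.round(s['position'],4),np.round(s['tool_rot'],3),s['grip_width'])
i=bot.camera_info('wrist');im=bot.grab_frame('wrist');save('w13',im)
h=np.array([.4708,-.069])
for y in(-.0605,0,.0605): print(proj(i,[h[0]-.118*y,h[1]+.993*y,.115],True))
E
```

```text
[-0.42   0.246  0.51   2.043 -0.177  0.839  0.378] [ 0.4622 -0.058   0.246 ] [3.088e+00 1.000e-03 1.759e+00] 0.03240453278603568
[312.15003998 257.66479535]
[316.31608019 200.14929232]
[321.05757255 134.98653181]
```

View pics/w13.png

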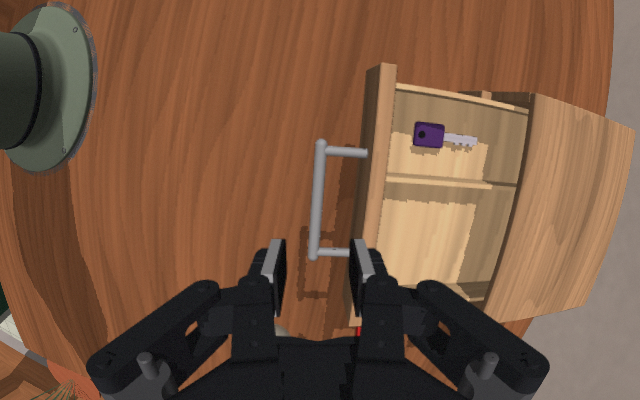

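>>> drive_tool([
  [36, 0.007, -0.002, -0.035, -0.06],
  [36, 0, 0, -0.035, 0],
  [36, 0, 0, -0.02, 0],
  [36, 0, 0, 0, 0],
])

```text
clock: 15.1
position: [0.4734, -0.0581, 0.154]
tool_rot: [3.084, 0.001, 1.677]
force: [-0.3, -0.0, -0.3]
grip_width: 0.0307
```

>>> drive_tool([
  [36, -0.005, 0, -0.03, 0.01],
  [36, -0.001, 0, -0.025, 0.01],
  [36, 0, 0, -0.004, 0],
  [36, 0, 0, 0, 0],
])

```text
clock: 15.5
position: [0.4708, -0.057, 0.0963]
tool_rot: [3.08, 0.002, 1.69]
force: [-0.2, -0.3, 0.1]
grip_width: 0.0306
```

>>> drive_tool([
  [10, 0, 0, 0, 0],
  [0, 0, 0, 0, 0],
  [0, 0, 0, 0, 0],
  [0, 0, 0, 0, 0],
], newtons=30)

```text
clock: 15.9
position: [0.4705, -0.0571, 0.0982]
tool_rot: [3.081, 0.002, 1.688]
force: [2.2, -3.4, -23.4]
grip_width: 0.0095
```

>>> drive_tool([
  [0, 0.008, 0.001, 0, 0],
  [0, 0.014, 0.002, 0, 0],
  [0, 0.016, 0.002, 0, 0],
  [0, 0.016, 0.002, 0, 0],
  [0, 0.016, 0.002, 0, 0],
  [0, 0.016, 0.002, 0, 0],
  [0, 0.014, 0.001, 0, 0],
  [0, 0.01, 0.001, 0, 0],
  [0, 0.006, 0.001, 0, 0],
  [0, 0, 0, 0, 0],
])

```text
clock: 16.9
position: [0.5899, -0.0433, 0.0981]
tool_rot: [3.09, 0.004, 1.686]
force: [1.6, -0.1, -11.5]
grip_width: 0.0095
```

>>> drive_tool([
  [0, 0.006, 0.001, 0, 0],
  [0, 0.005, 0.001, 0, 0],
  [0, 0.003, 0, 0, 0],
  [0, 0, 0, 0, 0],
])

```text
clock: 17.3
position: [0.604, -0.0416, 0.0981]
tool_rot: [3.091, 0.005, 1.685]
force: [1.5, -2.8, -13.2]
grip_width: 0.0096
```

>>> drive_tool([
  [0, 0.002, 0, 0, 0],
  [0, 0.002, 0, 0, 0],
])

```text
clock: 17.5
position: [0.6078, -0.0412, 0.0981]
tool_rot: [3.092, 0.004, 1.685]
force: [-0.5, -0.5, -13.0]
grip_width: 0.0096
```

>>> drive_tool([
  [0, 0.002, 0, 0, 0],
  [0, 0.0015, 0, 0, 0],
])

```text
clock: 17.7
position: [0.6095, -0.041, 0.0979]
tool_rot: [3.096, 0.002, 1.685]
force: [-19.9, 0.3, 6.0]
grip_width: 0.0096
```

>>> drive_tool([
  [35, 0, 0, 0, 0],
  [35, 0, 0, 0, 0],
  [35, 0, 0, 0, 0],
])

```text
clock: 18.0
position: [0.6117, -0.0409, 0.1001]
tool_rot: [3.091, 0.003, 1.685]
force: [0.6, 0.1, 0.9]
grip_width: 0.0299
```

>>> drive_tool([
  [35, 0, 0, 0.03, 0],
  [35, 0, 0, 0.04, 0],
  [35, 0, 0, 0.04, 0],
  [35, 0, 0, 0.04, 0],
  [35, -0.03, 0, 0.02, 0],
  [35, -0.04, 0, 0, 0],
  [35, -0.03, 0, 0, 0],
  [35, 0, 0, 0, 0],
])

```text
clock: 18.8
position: [0.5113, -0.0414, 0.2801]
tool_rot: [3.08, 0.002, 1.684]
force: [0.8, 0.1, 0.1]
grip_width: 0.0299
```

```bash
python3 - <<'E'
from h import *
s=bot.observe();print(np.round(s['position'],4),np.round(s['tool_rot'],3),np.round(s['force'],2),s['clock'])
save('w14',bot.grab_frame('wrist'));save('s14',bot.grab_frame('scene'))
save('t14',cv2.resize(bot.grab_frame('top')[110:290,160:480],(800,450),interpolation=cv2.INTER_CUBIC))
E
```

```text
[ 0.5113 -0.0414  0.2801] [3.080e+00 2.000e-03 1.684e+00] [0.81 0.06 0.12] 18.8
```

View pics/w14.png

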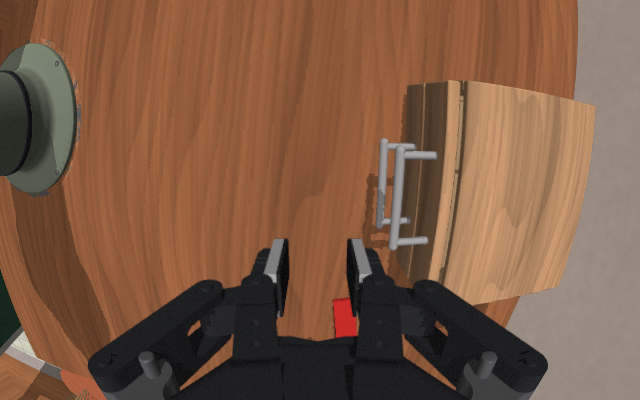

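View pics/s14.png

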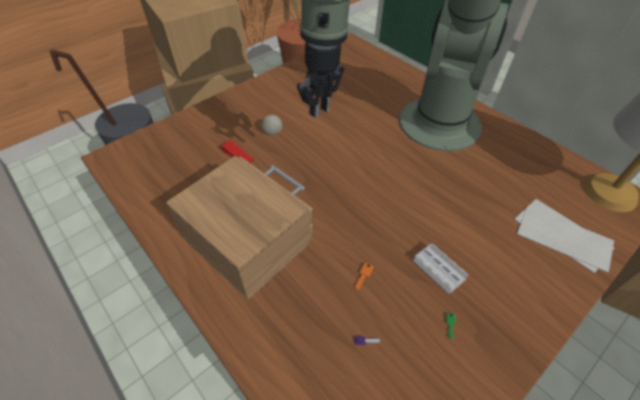

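View pics/t14.png

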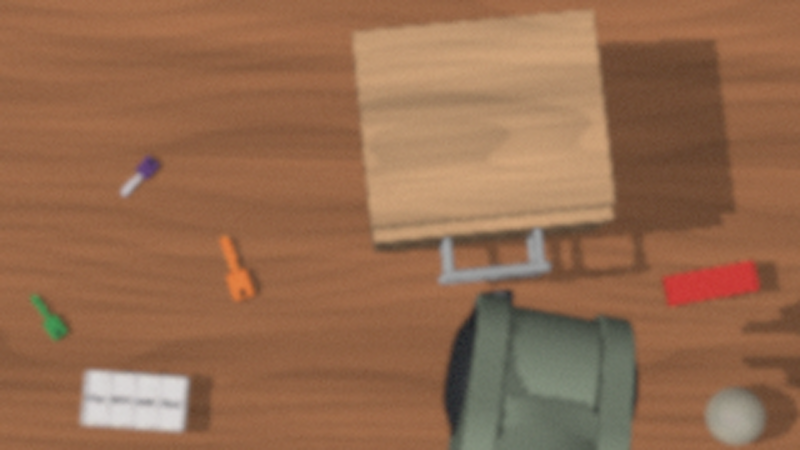

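```bash
python3 -c "
from workcell import bot
print(bot.job_done())"
```

```text
the job is handed in; nothing more can be done
None
```

The large purple key is put away in the narrower bay of the top drawer, and the drawer is shut. I handed the job in at about 19 s of the 64 s.

- **What I did:** I pulled the top drawer open by its handle, about 0.14 m. I laid the key flat along the narrower (+y) bay and let go, then gripped the handle again and pushed the drawer in.
- **Key:** The wrist picture after letting go showed the key lying flat in the bay, clear of the walls.
- **Drawer shut:** The push stopped at about 20 N against the end stop. The last pictures show the top drawer's front right up against the unit.
- **Rest of the scene:** In the last pictures the lower drawer is still shut. The organiser, doorstop, paperweight and the other keys look where they were. The arm was clear of everything.

Two things went less than cleanly:
- **Table contact:** The fingertips pressed on the table with about 44 N at the wrist for a moment before the grasp. That is well under the 120 N wrist limit. It was the fingertips, not the gripper's body, so I took the 40 N limit not to apply.
- **Tool tilt:** The tool drifted to about 3° off vertical, which did not affect the placing.

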